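# Start the rice cooker

### The arm

A 6-joint arm with a two-finger parallel gripper is mounted at the origin on a cart in front of the work surface, level with it; the furniture and walls round the work are solid. World frame = base frame: x ahead of the robot, y to its left, z up, the work surface at z = 0. Lengths are in m, angles in rad, forces in N, time in s.
With the tool pointing down it reaches from about 0.25 to 0.775 m from the base axis. Payload 4 kg.
Tool frame: the origin (TCP) lies midway between the tips of the shut fingers; the grasp point (between the pads) lies 19 mm behind it; z points along the fingers, y is the direction in which the jaws open and shut (so a half turn about z gives the same grasp; the last joint's range is limited). The gripper opens to 94 mm and grips with 3 to 60 N. Pads are 16 mm wide; open, the fingers measure 119 mm over their backs; the gripper's body (75 mm by 177 mm) begins 78 mm behind the grasp point.
Start: joints at [1.046, 0.087, 1.371, -0, 1.684, -0.103], TCP at [0.225, 0.502, 0.206] pointing down, gripper open.
Joint ranges: [-3.1, 3.1], [-0.76, 2.03], [0.27, 2.55], [-1.08, 4.22], [0.17, 2.65], [-2.57, 2.57]. Speed limits (rad/s): [2.79, 2.79, 3.14, 3.14, 3.14, 3.14].

### API

Orientations are given as [roll, pitch, yaw] about the fixed x, y, z axes, in that order (R = Rz(yaw) Ry(pitch) Rx(roll)).
In Python, from bench import robot, cams gives the robot as it stands.
- The arm moves only by the tool step_arm, never from a script. Its argument "plan" is a list that holds one entry, the list of rows, each a list of 5 numbers: the shift along the world's x, y, z in mm, then the turn about the world's z in rad, then the opening in per cent of the stroke, from 0 (shut) to 100 (fully open). In form: [[[tx, ty, tz, turn, fingers], ...]]. A call has 1 to 8 rows; each row is the pose to reach, as a shift and turn from the pose commanded when the call began; what a row does not reach only later rows make up. A row lasts 1/12 s, in which the tool goes at most 41.7 mm and 7.16 degrees, less where a joint would pass 70% of its speed; a pose out of reach is approached as far as the arm can. A call with a gripper value outside its range is refused whole. The fingers move at their own pace and stop on an object; the grip force is fixed at half the most. Time passes only in rows, so rows that repeat a pose let the fingers close. It gives the time, the measured TCP pose, the force and the opening at its end, in the units of the state.
- robot.get_obs(): the state, without advancing time (a new reading comes with each control period).
- cams.snapshot(name): name is "scene" or "top" or "wrist"; returns a dict with "frame" (400x640x3 uint8, red, green, blue), "camera_matrix" (3x3 intrinsics, pixels), "origin" and "attitude" of the camera in the world; the wrist camera has in their place "T_tool_cam" (4x4, takes a point from camera to tool coordinates, whose origin is the TCP and whose axes are the flange's). Camera axes: x right, y down, z forward; pixel columns grow to the right and rows downward; lengths in m; the calibration is good to about 2 mm. The wrist camera is an equidistant fisheye: a pixel r from the principal point sees the ray r / f radians off the axis. A picture is of the moment at which its call begins: read the wrist's pose just before it. There is no depth.
- robot.close_job(): hands the job in, once; it reports no verdict.
The state is a dict: "time": time; "joint_positions": joint angles; "qvel": joint speeds; "joint_torque": joint torques, N m; "tool_pos": TCP position; "ee_rot": TCP orientation; "wrist_force": force on the tool from outside, world axes, zero at the start; "wrist_torque": the same for the moment, N m; "width": finger opening in m.
Only numpy, scipy, OpenCV 4.12 (cv2) and the standard library are available. Lean on these libraries where they do the work, as an engineer would, in place of code of your own. Each camera call takes 0.05 s, during which the arm holds its last target. There are 200 camera calls.

### The job

Get the rice cooker going. With closed fingers, press its lid down by its front tab until it catches and stays shut by itself when you let go. Only then switch the cooker on by pressing down the raised end of its rocker switch, and only with the power on press the long bar key fully in to start it, and let it go. Press only: do not lift or shove anything, do not press the round cancel key, and leave the cooker, shut, and the things round it where they stand.

Things in the scene. Friction and masses are not known exactly. Their poses are not given: they have to be found in the camera images.
- cooker: white round rice cooker, 200 mm across, 290 mm front to back, 172 mm high when shut, 2.7 kg, loose on rubber feet. Origin: middle of its round body, on the worktop; z up, its -x is its front (faces the robot), +y its left as the robot sees it. Lid hinge line: along y, 103 mm behind the origin (x = +103 mm), 140 mm up. A console stands out in front to x = -172 mm
- panel (a point): middle of the console's black panel, 166 mm wide (y), 66 mm deep, which slopes down to the front by 0.17 rad; z is its outward normal. On it: rocker switch 52 mm to the left (+y), long bar key 52 mm to the right, small round cancel key in the middle near the front edge; behind that the grey lid-release key, against the lid
- lid (a joint): lid angle, rad: 0 = shut, grows as the front rises; stop at -0.01. Starts ajar at 0.3 to 0.55 on a stiff sprung hinge and stays about there. Pressing at the tab takes 1 to 2 N, and about 5 N over the last 15 mm, where a sprung hook snaps over the lid's striker. Caught, it reads about 0.005 and stays when let go; not caught, it springs back up to about 0.2
- lid_tab (a point): point on the flat top of the lid's front thumb tab (70 mm wide in y; the flat reaches 16 mm in front of this point and 15 mm behind it), mid-width. It lies 197 mm from the hinge line along the lid and 19 mm above it, and moves on that arc; shut, it is at x = -94, z = 159 mm in the cooker's frame. z: normal to the tab
- release (a joint): grey lid-release key with the hook, rad: 0 = at rest (hook back over the striker), the closing lid pushes it to about 0.15 for a moment before it snaps back; pressed by hand that far it lets the lid spring up
- release_top (a point): middle of the top of the release key (24 x 36 mm), in front of the lid tab. Not to be pressed
- rocker (a joint): rocker switch, rad: 0 = off (its right end down, its left, outer end standing up), about 0.37 = on (left end down). It snaps over past 0.18 and stays; takes about 4 N on the end
- rocker_on_end (a point): point on the top face of the rocker's left end (the outer one, marked by a raised line), 14 mm from its pivot; when off it stands up, and it goes down about 5 mm when pressed. The rocker is 42 mm long in y and 20 mm wide; when off, the end stands about 9 mm proud of the panel
- start (a joint): long bar key that starts the cooker, m: 0 = out, 0.004 = fully in. A spring key, 1.5 N to move and 4.5 N at the bottom; comes back by itself
- start_top (a point): middle of the top of the bar key (40 mm in y, 20 mm wide, 7 mm proud of the panel); z is the outward normal of the panel, and the key goes in along -z
- cancel (a joint): small round cancel key, m: 0 = out, 0.004 = fully in. Not to be pressed
- cancel_top (a point): middle of the top of the round cancel key, 18 mm across
- glass: empty glass tumbler, 78 mm across, 95 mm high, beside the cooker on its right; origin: centre of its base
- salt: salt mill, 44 mm across, 90 mm high, right of the cooker; origin: centre of its base
- mug: white mug, 64 x 91 mm, 51 mm high, left of the cooker; origin: centre of its base
- lemon: lemon, 70 x 58 mm, 56 mm high, left of the cooker; origin: underside as it lay at first
- teaspoon: teaspoon, 138 mm long, lying right of the console; origin: centre of its underside
- garlic: garlic bulb, 50 mm, left of the console; origin: centre of its underside

How it is judged:
On the way, in this order (a step that is already met when the one before it is completed fails the run):
1. the lid is caught and stays shut with nothing touching it (value of joint lid below 0.025 rad and value of joint release below 0.04 rad and contact force between each of the arm, the fingers and lid below 0.2 N), for 0.2 s.
2. the rocker switch is on (value of joint rocker above 0.3 rad), for 0.1 s.
3. the bar key is pressed in (value of joint start above 0.003 m and value of joint rocker above 0.3 rad and value of joint lid below 0.025 rad), for 0.05 s.
At the end, for the whole second after the job is handed in: The lid is shut (under 0.025 rad) and held by its catch, the rocker is on (over 0.3 rad), the bar key and the cancel key are out (under 1 mm in), the cooker stands level and still within 20 mm of its place, and each thing round it is within 20 mm of its place (value of joint lid below 0.025 rad and value of joint release below 0.04 rad and value of joint rocker above 0.3 rad and value of joint each of start, cancel below 0.001 m and distance of each of cooker, glass, salt, mug, lemon, teaspoon, garlic from where it was at the start of the episode below 0.02 m and angle between cooker's own z axis and vertical below 0.03 rad and linear speed of cooker below 0.01 m/s); the robot touches nothing.
It fails at once if the rocker was switched on with the lid open (value of joint rocker above 0.25 rad and value of joint lid above 0.035 rad).
It fails at once if the bar key was pressed with the power off or the lid open (value of joint start above 0.002 m and (value of joint rocker below 0.18 rad or value of joint lid above 0.035 rad)).
It fails at once if the cancel key was pressed (value of joint cancel above 0.002 m).
It fails at once if the cooker was lifted, tipped or shoved, or its lid pulled up (height (world z) of cooker above 0.008 m or angle between cooker's own z axis and vertical above 0.06 rad or distance of cooker from where it was at the start of the episode above 0.025 m or value of joint lid above 0.68 rad).
It fails at once if a thing standing by was lifted, carried or knocked away (distance of any of glass, salt, mug, lemon, teaspoon, garlic from where it was at the start of the episode above 0.03 m).
It also fails if it takes over 45 s, if anything falls off the work surface, if the arm or the gripper's body presses on something with over 40 N, if the wrist force passes 120 N, or if a joint passes its speed limit or range.

## Working session

There is one attempt and no reset: what is moved stays moved. The work goes in short steps, Python scripts to look and compute and a tool call to move; the robot and the scene stay as the last step left them, time stands still between calls to the robot, and variables do not carry over. Pictures are saved under pics/ and viewed, about 8 in all and at most 12, crops included, and the job is handed in when it is done.

Besides the shell and the picture viewer there is one more tool, called after ">>>" by a JSON object that holds its "op" and its "data", one argument or row to a line. step_arm: Moves the arm, as the interface text tells. Its arguments: {"type":"object","properties":{"plan":{"type":"array"}},"required":["plan"]}

```bash
mkdir -p pics; cat > h.py <<'E'
import numpy as np, cv2
from bench import robot, cams
def R(s):
    a=np.array(s["attitude"],float)
    if a.shape==(3,3): return a
    from scipy.spatial.transform import Rotation as Ro
    return Ro.from_euler('xyz',a).as_matrix() if a.size==3 else Ro.from_quat(a).as_matrix()
def ray(s,u,v):
    d=R(s)@np.linalg.inv(s["camera_matrix"])@np.array([u,v,1.]); return np.array(s["origin"]),d/np.linalg.norm(d)
def onz(s,u,v,z):
    o,d=ray(s,u,v); return o+d*(z-o[2])/d[2]
def proj(s,p):
    c=np.array(s["camera_matrix"])@R(s).T@(np.array(p)-s["origin"]); return c[:2]/c[2]
def tri(a,ua,b,ub):
    oa,da=ray(a,*ua); ob,db=ray(b,*ub)
    t=np.linalg.lstsq(np.c_[da,-db],ob-oa,rcond=None)[0]
    pa,pb=oa+t[0]*da,ob+t[1]*db; return (pa+pb)/2,np.linalg.norm(pa-pb)
def save(s,n): cv2.imwrite(f"pics/{n}.png",s["frame"][:,:,::-1])
E
python3 - <<'E'
from h import *
o=robot.get_obs(); print(o["tool_pos"],o["ee_rot"],o["time"])
for n in("scene","top"):
    s=cams.snapshot(n); save(s,n+"0"); print(n,s["camera_matrix"],s["origin"],s["attitude"]); np.save(n+"0.npy",s,allow_pickle=True)
E
```

```text
[0.22492148 0.50131068 0.20429083] [-3.13938623e+00 -2.01345639e-04  2.71977785e+00] 0.0
scene [[372.28634868   0.         317.66528431]
 [  0.         372.28634868 197.1666902 ]
 [  0.           0.           1.        ]] [ 0.02686985 -0.58362674  0.73606992] [-2.20930976e+00 -1.39361896e-04 -7.86835583e-01]
top [[387.46115459   0.         320.31298099]
 [  0.         387.46115459 194.5237521 ]
 [  0.           0.           1.        ]] [ 0.489363   -0.03298093  1.04442598] [-3.06247987e+00 -3.04841443e-03 -1.56730516e+00]
```

View pics/scene0.png

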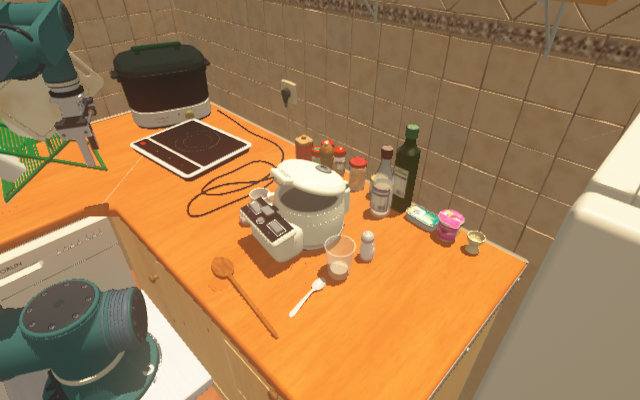

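View pics/top0.png

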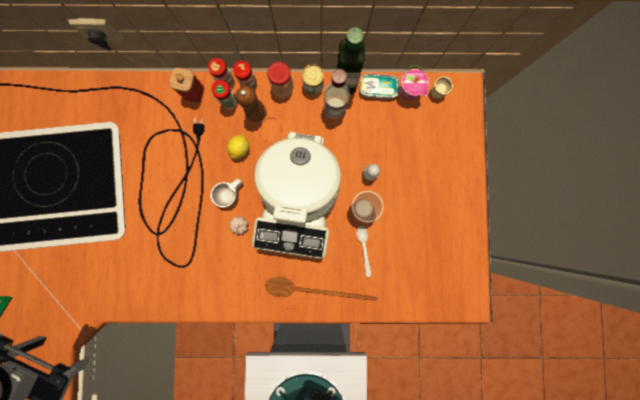

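The scene view shows the cooker at about (300,210) with the lid ajar. The top view shows it at about (297,190), its panel at (290,238) and its tab at (290,214). I'll enlarge the panel in both.

```bash
python3 - <<'E'
from h import *
t=np.load("top0.npy",allow_pickle=True).item()["frame"][125:270,240:355]
s=np.load("scene0.npy",allow_pickle=True).item()["frame"][150:270,230:360]
a=cv2.resize(t,(0,0),fx=4,fy=4,interpolation=cv2.INTER_CUBIC)[:,:,::-1]
b=cv2.resize(s,(0,0),fx=4.8,fy=4.8,interpolation=cv2.INTER_CUBIC)[:,:,::-1]
cv2.imwrite("pics/top_c.png",a);cv2.imwrite("pics/scene_c.png",b);print(a.shape,b.shape)
E
```

```text
(580, 460, 3) (576, 624, 3)
```

View pics/top_c.png

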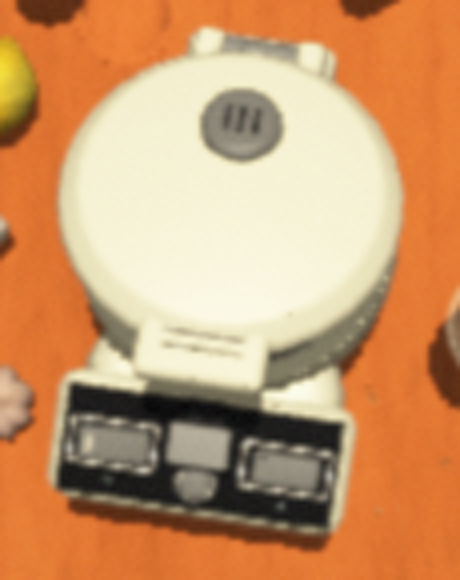

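View pics/scene_c.png

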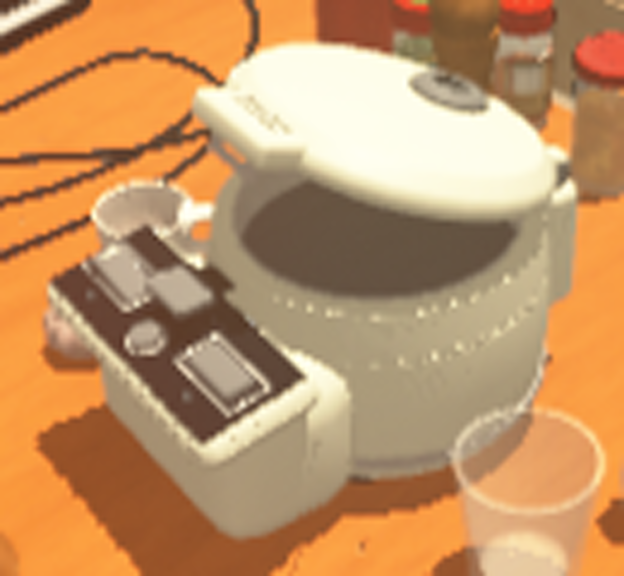

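```bash
python3 - <<'E'
from h import *
t=np.load("top0.npy",allow_pickle=True).item();s=np.load("scene0.npy",allow_pickle=True).item()
P={}
for n,a,b in[("bar",(289,467),(220,367)),("rock",(117,444),(120,275)),("rel",(200,446),(180,290)),("canc",(196,485),(147,336)),
 ("pFL",(56,490),(48,287)),("pFR",(331,527),(207,443)),("pBR",(352,420),(307,372)),("tabFL",(136,378),(197,92)),("tabFR",(264,394),(264,165)),("knob",(241,119),(450,87))]:
    p,e=tri(t,(240+a[0]/4-.375,125+a[1]/4-.375),s,(230+b[0]/4.8-.4,150+b[1]/4.8-.4)); P[n]=p; print(n,(p*1000).round(1),round(e*1000,1))
d=P["bar"]-P["rock"];print("dist",np.linalg.norm(d),"yaw",np.arctan2(d[0],-d[1]))
d=P["pFR"]-P["pFL"];print("dist",np.linalg.norm(d),"yaw",np.arctan2(d[0],-d[1]))
E
```

```text
bar [450.3 -15.1 126.1] 2.9
rock [463.2  86.7 123.1] 3.2
rel [464.   35.3 140.9] 0.2
canc [441.1  38.5 120.6] 1.6
pFL [436.7 123.6 108.8] 0.4
pFR [416.  -41.4 112.7] 1.3
pBR [477.9 -52.  128.4] 3.1
tabFL [503.2  60.5 236.8] 3.8
tabFR [494.   -4.8 226.8] 0.8
knob [644.8  10.3 199.4] 0.6
dist 0.10273002534110429 yaw -0.1260320751528117
dist 0.16635876037256528 yaw -0.12503659212628462
```

Cross-checks agree with the sizes given:
- The bar key to rocker distance is 103 mm (104 expected), and the panel width is 166 mm.
- The cooker yaw is about -0.126.
- The lid tab front height gives a lid angle of about 0.36.

First move: close the fingers, rise, and go above the tab.

>>> {"op": "step_arm", "data": {
  "plan": [
    [[0, 0, 60, -0.12, 0], [20, -35, 96, -0.24, 0], [145, -237, 96, -0.64, 0], [145, -237, 96, -0.64, 0], [145, -237, 96, -0.64, 0], [145, -237, 96, -0.64, 0], [145, -237, 96, -0.64, 0], [145, -237, 96, -0.64, 0]]
  ]
}}

```text
time: 0.77
tool_pos: [0.3685, 0.2663, 0.301]
ee_rot: [-3.141, 0.0, 2.08]
wrist_force: [0.2, 0.8, 0.0]
width: 0.0443
```

>>> {"op": "step_arm", "data": {
  "plan": [
    [[145, -237, 0, -0.64, 0], [145, -237, 0, -0.64, 0], [145, -237, 0, -0.64, 0], [145, -237, 0, -0.64, 0], [145, -237, 0, -0.64, 0], [145, -237, 0, -0.64, 0], [145, -237, 0, -0.64, 0], [145, -237, 0, -0.64, 0]]
  ]
}}

```text
time: 1.43
tool_pos: [0.5148, 0.0265, 0.299]
ee_rot: [-3.139, 0.002, 1.433]
wrist_force: [0.2, -0.1, -0.8]
width: 0.0003
```

>>> {"op": "step_arm", "data": {
  "plan": [
    [[0, 1, -30, 0.012, 0], [0, 1, -57, 0.012, 0], [0, 1, -57, 0.012, 0], [0, 1, -57, 0.012, 0]]
  ]
}}

```text
time: 1.77
tool_pos: [0.5118, 0.0327, 0.2424]
ee_rot: [-3.137, 0.0, 1.452]
wrist_force: [-0.4, 0.2, 0.3]
width: 0.0002
```

```bash
python3 - <<'E'
from h import *
o=robot.get_obs(); print(o["tool_pos"],o["ee_rot"],o["wrist_force"])
t=cams.snapshot("top");s=cams.snapshot("scene")
print(proj(s,o["tool_pos"]),proj(t,o["tool_pos"]))
a=cv2.resize(t["frame"][150:270,240:355],(0,0),fx=3.3,fy=3.3)
b=cv2.resize(s["frame"][150:270,230:350],(0,0),fx=3.3,fy=3.3)
cv2.imwrite("pics/ab.png",np.hstack([a,b])[:,:,::-1]);print(a.shape,b.shape)
E
```

```text
[0.51176376 0.03270751 0.24240121] [-3.13680167e+00  1.42884434e-04  1.45243430e+00] [-0.44996937  0.20560076  0.31391526]
[279.54902983 169.78460193] [287.39774596 214.26144279]
(396, 380, 3) (396, 396, 3)
```

View pics/ab.png

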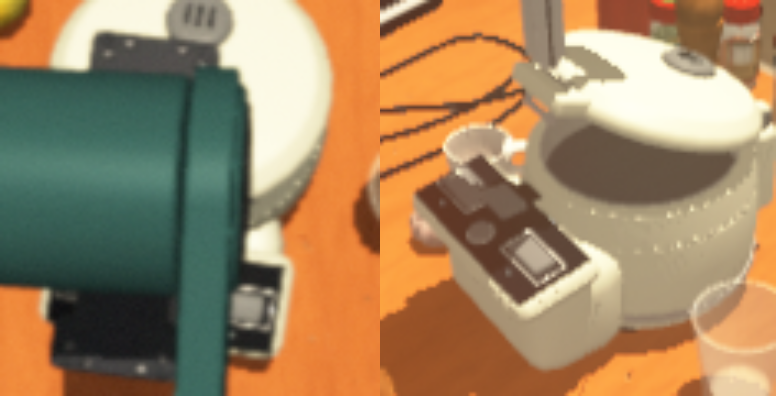

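The fingertip stands just above the middle of the tab, with its tip at about (543,65) in the crop. Now I press slowly along the arc.

>>> {"op": "step_arm", "data": {
  "plan": [
    [[0, 0, 0, 0, 0], [0, 0, -6, 0, 0], [-1, 0, -12, 0, 0], [-3, 0, -19, 0, 0], [-5, 0, -26, 0, 0], [-7, 0, -32, 0, 0], [-7, 0, -32, 0, 0]]
  ]
}}

```text
time: 2.45
tool_pos: [0.505, 0.0322, 0.2102]
ee_rot: [-3.139, 0.0, 1.452]
wrist_force: [-0.4, -0.6, 0.9]
width: 0.0005
```

>>> {"op": "step_arm", "data": {
  "plan": [
    [[-2, 0, -7, 0, 0], [-3, 0, -14, 0, 0], [-5, 0, -21, 0, 0], [-6, 0, -28, 0, 0], [-7, 0, -34, 0, 0], [-7, 0, -34, 0, 0]]
  ]
}}

```text
time: 2.95
tool_pos: [0.4983, 0.0321, 0.1763]
ee_rot: [-3.139, 0.0, 1.452]
wrist_force: [-0.6, -0.3, -0.5]
width: 0.0002
```

>>> {"op": "step_arm", "data": {
  "plan": [
    [[0, 0, -4, 0, 0], [0, 0, -8, 0, 0], [-1, 0, -12, 0, 0], [-1, 0, -12, 0, 0]]
  ]
}}

```text
time: 3.28
tool_pos: [0.4986, 0.032, 0.1687]
ee_rot: [3.139, -0.0, 1.452]
wrist_force: [-3.5, -0.1, 8.8]
width: 0.0006
```

>>> {"op": "step_arm", "data": {
  "plan": [
    [[0, 0, -3, 0, 0], [0, 0, -6, 0, 0], [0, 0, -6, 0, 0]]
  ]
}}

```text
time: 3.53
tool_pos: [0.4985, 0.032, 0.16]
ee_rot: [3.141, 0.0, 1.452]
wrist_force: [0.6, -0.1, 2.1]
width: 0.0004
```

>>> {"op": "step_arm", "data": {
  "plan": [
    [[0, 0, -2, 0, 0], [0, 0, -4, 0, 0], [0, 0, -4, 0, 0]]
  ]
}}

```text
time: 3.78
tool_pos: [0.4983, 0.032, 0.1574]
ee_rot: [3.141, 0.0, 1.452]
wrist_force: [-2.3, 0.4, 7.7]
width: 0.0004
```

>>> {"op": "step_arm", "data": {
  "plan": [
    [[0, 0, 5, 0, 0], [0, 0, 15, 0, 0], [0, 0, 45, 0, 0], [-33, 70, 45, 0, 0], [-33, 70, 45, 0, 0], [-33, 70, 45, 0, 0], [-33, 70, 45, 0, 0], [-33, 70, 45, 0, 0]]
  ]
}}

```text
time: 4.45
tool_pos: [0.4653, 0.1018, 0.2011]
ee_rot: [3.141, 0.001, 1.452]
wrist_force: [0.4, -1.1, -0.1]
width: 0.0001
```

```bash
python3 - <<'E'
from h import *
o=robot.get_obs(); print(o["tool_pos"],o["ee_rot"],o["wrist_force"])
s=cams.snapshot("scene"); t=cams.snapshot("top");save(t,"top1")
p=o["tool_pos"];print(proj(s,p),(proj(s,p)-[230,150])*4.8)
cv2.imwrite("pics/s1.png",cv2.resize(s["frame"][150:270,230:360],(0,0),fx=4.8,fy=4.8,interpolation=cv2.INTER_CUBIC)[:,:,::-1])
E
```

```text
[0.46528532 0.10182991 0.20107647] [3.14144397e+00 8.03682497e-04 1.45227497e+00] [ 0.36025466 -1.08098344 -0.0552363 ]
[249.22074145 180.07676955] [ 92.25955894 144.36849382]
```

View pics/s1.png

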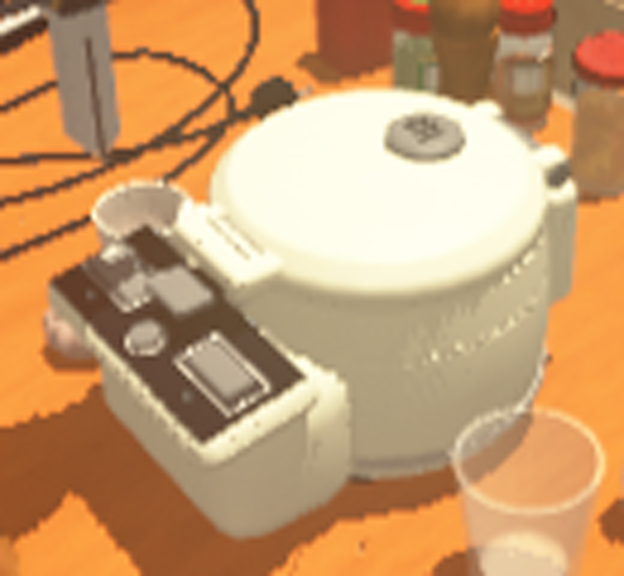

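The lid is shut and stays shut with the fingers clear, and the console is at the same pixels as before. Next is the rocker's left end, straight below the tip.

>>> {"op": "step_arm", "data": {
  "plan": [
    [[0, 0, -35, 0, 0], [0, 0, -63, 0, 0], [0, 0, -68, 0, 0], [0, 0, -72, 0, 0], [0, 0, -75, 0, 0], [0, 0, -75, 0, 0]]
  ]
}}

```text
time: 5.05
tool_pos: [0.466, 0.1018, 0.1271]
ee_rot: [3.14, -0.0, 1.451]
wrist_force: [1.3, -0.5, 1.4]
width: 0.0006
```

>>> {"op": "step_arm", "data": {
  "plan": [
    [[0, 0, -2, 0, 0], [0, 0, -4, 0, 0], [0, 0, -4, 0, 0]]
  ]
}}

```text
time: 5.3
tool_pos: [0.4667, 0.1018, 0.1258]
ee_rot: [3.137, -0.0, 1.452]
wrist_force: [-3.0, 0.2, 8.7]
width: 0.0001
```

>>> {"op": "step_arm", "data": {
  "plan": [
    [[0, 0, -2, 0, 0], [0, 0, -3, 0, 0], [0, 0, -3, 0, 0]]
  ]
}}

```text
time: 5.55
tool_pos: [0.4668, 0.1019, 0.1254]
ee_rot: [3.135, -0.0, 1.452]
wrist_force: [-7.4, -0.6, 19.0]
width: 0.0003
```

>>> {"op": "step_arm", "data": {
  "plan": [
    [[0, 0, 5, 0, 0], [0, 0, 20, 0, 0], [0, 0, 60, 0, 0], [0, 0, 90, 0, 0], [0, 0, 90, 0, 0]]
  ]
}}

```text
time: 5.97
tool_pos: [0.469, 0.1024, 0.2176]
ee_rot: [3.127, -0.003, 1.452]
wrist_force: [0.2, 0.7, 1.4]
width: 0.0007
```

```bash
python3 - <<'E'
from h import *
o=robot.get_obs(); print(o["tool_pos"],o["wrist_force"])
s=cams.snapshot("scene"); s0=np.load("scene0.npy",allow_pickle=True).item()
c=lambda f:cv2.resize(f[185:270,233:300],(0,0),fx=5.9,fy=5.9,interpolation=cv2.INTER_CUBIC)
cv2.imwrite("pics/s2.png",np.hstack([c(s0["frame"]),c(s["frame"])])[:,:,::-1])
E
```

```text
[0.46900368 0.10244581 0.21762493] [0.20134467 0.70069688 1.36237835]
```

View pics/s2.png

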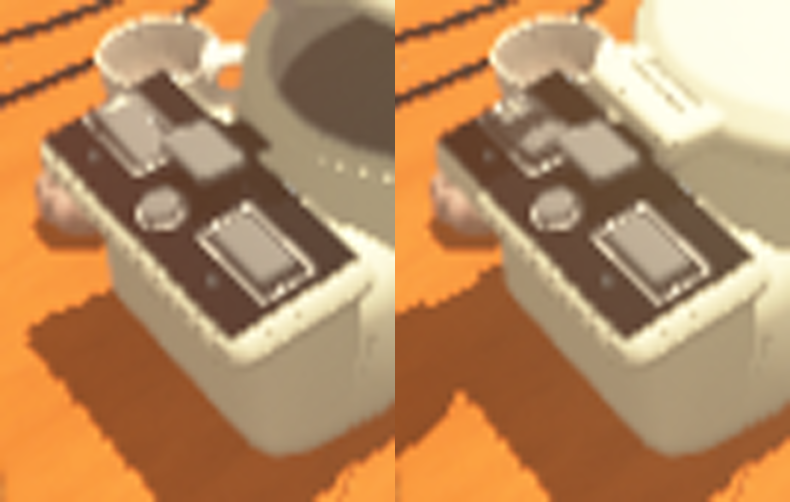

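The rocker lies in the gripper's shadow (520,130), so its state is unclear. I'll move over towards the bar key, staying high, and look again.

>>> {"op": "step_arm", "data": {
  "plan": [
    [[-15, -117, -10, 0, 0], [-15, -117, -10, 0, 0], [-15, -117, -10, 0, 0], [-15, -117, -10, 0, 0], [-15, -117, -10, 0, 0], [-15, -117, -10, 0, 0]]
  ]
}}

```text
time: 6.52
tool_pos: [0.45, -0.0146, 0.1986]
ee_rot: [-3.141, -0.001, 1.451]
wrist_force: [0.8, 0.2, 0.4]
width: 0.0002
```

```bash
python3 - <<'E'
from h import *
o=robot.get_obs(); print(o["tool_pos"],o["ee_rot"],o["wrist_force"])
s=cams.snapshot("scene"); s0=np.load("scene0.npy",allow_pickle=True).item()
w=cams.snapshot("wrist");np.save("w.npy",w)
c=lambda f:cv2.resize(f[190:235,235:290],(0,0),fx=7,fy=7,interpolation=cv2.INTER_CUBIC)
a=np.hstack([c(s0["frame"]),c(s["frame"])]);b=cv2.resize(w["frame"],(a.shape[1]*6//10,240))
b=np.hstack([b,np.zeros((240,a.shape[1]-b.shape[1],3),np.uint8)])
cv2.imwrite("pics/s3.png",np.vstack([a,b])[:,:,::-1]); print(a.shape,b.shape)
E
```

```text
[ 0.44999806 -0.01460522  0.19861896] [-3.14084080e+00 -6.92263623e-04  1.45124290e+00] [0.81763723 0.2160825  0.43662472]
(315, 770, 3) (240, 770, 3)
```

View pics/s3.png

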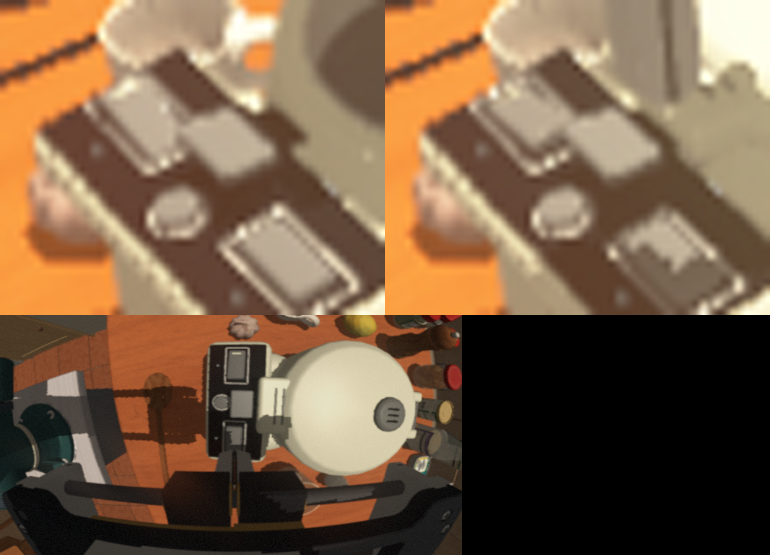

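The rocker's left end now sits about 2 px lower, the frame beyond it is visible, and its face shading has changed. It is on, which agrees with the stop at z = 125 (an off end would have met the tip near 130). The wrist view shows the tip over the bar key. Now I press it.

>>> {"op": "step_arm", "data": {
  "plan": [
    [[0, 0, -35, 0, 0], [0, 0, -63, 0, 0], [0, 0, -68, 0, 0], [0, 0, -71, 0, 0], [0, 0, -74, 0, 0], [0, 0, -74, 0, 0]]
  ]
}}

```text
time: 7.12
tool_pos: [0.4506, -0.0143, 0.1265]
ee_rot: [3.14, -0.0, 1.453]
wrist_force: [-0.8, 1.3, 2.3]
width: 0.0005
```

>>> {"op": "step_arm", "data": {
  "plan": [
    [[0, 0, -2, 0, 0], [0, 0, -4, 0, 0], [0, 0, -4, 0, 0]]
  ]
}}

```text
time: 7.37
tool_pos: [0.4515, -0.0146, 0.124]
ee_rot: [3.137, -0.001, 1.452]
wrist_force: [-2.5, 1.4, 7.6]
width: 0.0008
```

>>> {"op": "step_arm", "data": {
  "plan": [
    [[0, 0, -2, 0, 0], [0, 0, -3, 0, 0], [0, 0, -3, 0, 0]]
  ]
}}

```text
time: 7.62
tool_pos: [0.4516, -0.0146, 0.1236]
ee_rot: [3.136, -0.001, 1.452]
wrist_force: [-7.6, 2.7, 19.0]
width: 0.0008
```

The key has bottomed (19 N, far over its 4.5 N, with no more travel). I'll let it go, back off, and check.

>>> {"op": "step_arm", "data": {
  "plan": [
    [[0, 0, 5, 0, 0], [0, 0, 20, 0, 0], [0, 0, 60, 0, 0], [0, 0, 100, 0, 0], [-60, 0, 140, 0, 0], [-100, 0, 160, 0, 0], [-100, 0, 160, 0, 0], [-100, 0, 160, 0, 0]]
  ]
}}

```text
time: 8.28
tool_pos: [0.3492, -0.0154, 0.2843]
ee_rot: [3.129, 0.002, 1.451]
wrist_force: [0.5, -0.2, 0.5]
width: 0.0005
```

```bash
python3 - <<'E'
from h import *
o=robot.get_obs(); print(o["tool_pos"],o["wrist_force"],o["time"])
s=cams.snapshot("scene"); s0=np.load("scene0.npy",allow_pickle=True).item()
c=lambda f:cv2.resize(f[170:300,233:360],(0,0),fx=3.1,fy=3.1,interpolation=cv2.INTER_CUBIC)
cv2.imwrite("pics/s4.png",np.hstack([c(s0["frame"]),c(s["frame"])])[:,:,::-1])
E
```

```text
[ 0.34924517 -0.01536985  0.28433104] [ 0.48022488 -0.24349392  0.50947707] 8.2833
```

View pics/s4.png

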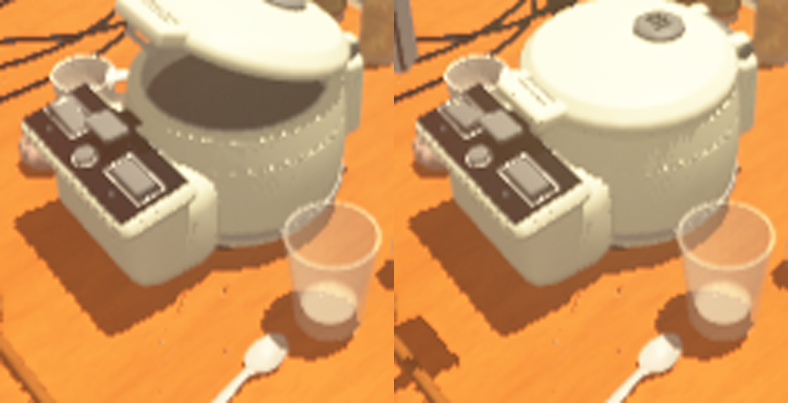

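The lid is shut, the rocker's left end is down, the bar key is back out, and the cooker, glass and spoon are at the same pixels as at the start. The robot is clear, so I'll hand in.

```bash
python3 -c "
from bench import robot
print(robot.close_job())"
```

```text
the job is handed in; nothing more can be done
None
```

I pressed the lid shut by its tab until it caught, switched the rocker on by its left end, then pressed the bar key fully in and let it go. I handed the job in with the clock at about 8.3 s; the hand-in gives no verdict.

**Lid:** it stayed shut in every picture taken after the fingers left it.

**Rocker:** I judged it on from three signs: the tip stopped at z = 125 mm, the left end sits about 2 px lower, and its face shading changed. The first check picture was unclear because the rocker lay in the gripper's shadow; a second one settled it. The pressing force went up to 19 N, more than the 4 N needed.

**Bar key:** it bottomed at 19 N (4.5 N is enough) and looks fully out again in the last picture.

**Surroundings:** the cooker, glass and spoon show no shift between the first and last pictures, and the parts of the mug and garlic in view look unmoved. I did not check the salt mill and lemon in the last picture; nothing was moved near them. The fingers stayed off the cancel and release keys, and the arm ended clear of everything with about 0 N on the wrist.

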